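# Feed a carton through the UV hood with the push stick

### The arm

A 6-joint arm with a two-finger parallel gripper is mounted at the origin on a cart in front of the work surface, level with it; the furniture and walls round the work are solid. World frame = base frame: x ahead of the robot, y to its left, z up, the work surface at z = 0. Lengths are in mm, angles in rad, forces in N, time in s.
With the tool pointing down it reaches from about 350 to 975 mm from the base axis. Payload 7.1 kg.
Tool frame: the origin (TCP) lies at the very end of the fingers, on their centre line; the grasp point (between the pads) lies 19 mm behind it (ctrl.tcp_to_grasp is the distance from the TCP to the grasp point, in mm); z points along the fingers, x is the direction in which the jaws open and shut, and the axes are right-handed (so a half turn about z gives the same grasp; the last joint's range is limited). The gripper opens to 88 mm and grips with 3 to 60 N. Pads are 20 mm wide; open, the fingers measure 115 mm over their backs; the gripper's body (75 mm by 178 mm) begins 61 mm behind the grasp point.
Start: joints at [-1.264, 0.423, 1.63, -0, 1.089, -0.019], TCP at [200.059, -592.099, 222.675] pointing down, gripper open.
Joint ranges: [-3, 3], [-0.9, 2.11], [0.09, 2.58], [-1.31, 4.45], [0.11, 2.69], [-2.54, 2.54]. Speed limits (rad/s): [2.39, 2.39, 3.01, 3.14, 3.14, 3.14].

### API

Orientations are given as a rotation vector (axis times angle).
In Python, from workcell import get_obs, viewer, ctrl, masks_of gives the robot as it stands. The module is installed in compiled form; this text tells all that it offers.
- The arm moves only by the shell command python3 -m inch 'ROWS'. ROWS is JSON, a list of rows, each an object of numbers: "tx", "ty", "tz": the shift along the tool's x, y, z in cm; "ax", "ay", "az": the turn, a rotation vector about the tool's x, y, z in degrees; "jaw": the opening, from 0 (shut) to 1 (fully open). In form: [{"tx": .., "ty": .., "tz": .., "ax": .., "ay": .., "az": .., "jaw": ..}, ...]. A call has 1 to 12 rows; each row shifts and turns the commanded pose from where the row before left it, along the tool's axes as they then stand; what a row does not reach is not made up. A row lasts 1/8 s, in which the tool goes at most 62.5 mm and 10.7 degrees, less where a joint would pass 70% of its speed; a pose out of reach is approached as far as the arm can. A call is refused whole if a number of a shift passes 6.25 or a number of a turn 10.7, either way. A call with a gripper value outside its range is refused whole. The fingers move at their own pace and stop on an object; the grip force is fixed at half the most. Time passes only in rows, so rows that do not move let the fingers close. It gives the time, the measured TCP pose, the force and the opening at its end, in the units of the state.
- get_obs(): the state, without advancing time (a new reading comes with each control period).
- viewer.get_image(name): name is "scene" or "top"; returns (picture, depth): 384x512x3 uint8, red, green, blue; 384x512 float32, mm along the optical axis (not along the pixel's ray), 0 where there is no reading.
- viewer.get_calibration(name): a dict with "fx", "fy", "cx", "cy" (pixels), "distortion" ([k1, k2, p1, p2, k3] as OpenCV has them; the pictures are not rectified), "rvec" (rotation vector, rad) and "tvec" (3), from world to camera coordinates, as OpenCV has them. Camera axes: x right, y down, z forward; pixel columns grow to the right and rows downward; lengths in mm; the calibration is good to about 2 mm. A picture is of the moment at which its call begins. get_calibration takes no time and is no camera call.
- ctrl.close_job(): hands the job in, once; it reports no verdict.
Trained networks look in the newest picture that a camera, given by its name, has taken for a name from the list of things; names that differ only in an ending like _2 or _b are one class to them, and where a whole thing is asked for, a point or a joint stands for the part that bears it (a point fixed in the world has none). Each returns a list of dicts, best first, with "score" (0 to 1); they miss things now and then, are a little off and sometimes report something else, mostly with a low value. They report only what shows in the picture. A call takes as long as a camera call.
- masks_of(camera, thing): "pixels" (384x512 bool, what is visible of it) and "location" ([column, row] in pixels, amid what is visible of it).
The state is a dict: "t": time; "qpos": joint angles; "qvel": joint speeds; "joint_torque": joint torques, N m; "ee_pos": TCP position; "orientation": TCP orientation; "ft_force": force on the tool from outside, world axes, zero at the start; "moment": the same for the moment, N m; "width": finger opening in mm.
Only numpy, scipy, OpenCV 4.12 (cv2) and the standard library are available. Lean on these libraries where they do the work, as an engineer would, in place of code of your own. Each camera call takes 0.05 s, during which the arm holds its last target. There are 200 camera calls.

### The job

Set the flat carton lengthways on the UV hood's infeed table and let go, then slide it under the hood with the wooden push stick, your hand off it, and out on the far side until it presses the sprung end plate in by about half its travel for a second, gently, never onto the hard stop. Then draw the stick right back out, leaving the carton on the outfeed clear of the hood, and lay the stick flat on the worktop on the infeed side. Leave the jar, the cup and the tall carton where they are.

Things in the scene. Friction and masses are not known exactly. Their poses are not given: they have to be found in the camera images.
- carton: The workpiece: the flattest carton, a small printed box 60 mm (its x) by 80 mm (its y, lengthways) by 30 mm high, about 0.1 kg (varies by a third); it starts lying on the worktop. Origin at the centre of its underside, z up.
- tunnel: Fixed bench-top UV lamp hood on a narrow steel table. x is the feed direction (infeed to outfeed), y across, z up; origin on the centre line under the hood's front edge, at worktop level. The table top is at z = 12 mm, 96 mm wide, from x = -150 to 215 mm. The white hood spans x = 0 to 60 mm and is 84 mm high.
- infeed (a point): Middle of the bare part of the infeed table, on the table top, 92 mm before the hood: where the carton's centre is set down, its 80 mm side along the tunnel's x. Axes as the tunnel's.
- mouth (a point): Foot of the low opening, on the table top at the hood's front edge (tunnel x = 0). The opening is 36 mm high and 65 mm wide, straight through. Guide rails 14 mm high stand 65 mm apart from x = 0 to 182 mm; before the hood they flare from 65 mm apart at x = 0 to 85 mm apart at x = -45 mm.
- end_zero (a point): Point on the table top at tunnel x = 150 mm. The end plate's face, while nobody presses it, stands 0 to 25 mm beyond this point: its clamped setting differs each time, is not measured and does not give under load.
- end_plate (a joint): Sprung plate across the outfeed, 54 mm wide, 2 to 22 mm above the table; the value is how far it is pressed in along the tunnel's +x, 0 to 0.008 m (hard stop). Its spring gives about 2.7 N as it begins to move, 5 N at half travel, 7.5 N at the hard stop, then climbs steeply. It pushes the carton back out as the stick is withdrawn.
- stick: Wooden push stick, 0.14 kg, lying loose, handle up. x points to its nose, z up; origin at the centre of the handle's foot, on the underside. Shoe 34 mm wide and 14 mm high, from x = -35 to 151 mm; upright handle 50 mm long (x = -25 to 25 mm), 16 mm thick (along y), top at z = 75 mm, free to grip from 30 mm up.
- stick_nose (a point): Centre of the push stick's flat rubber nose, which is 44 mm wide and reaches from 1 to 23 mm above the stick's underside; 160 mm ahead of the stick's origin along its x, 12 mm above its underside.
- jar: Bystander: cream-lidded jar, 61 mm wide, 82 mm high, loose, behind the hood; origin at the centre of its underside.
- cup: Bystander: lidded specimen cup, 52 mm wide, 57 mm high, loose, behind the table; origin at the centre of its underside.
- tall_carton: Bystander: the taller carton, 55 x 85 x 45 mm, loose, behind the work; origin at the centre of its underside.

How it is judged (in metres and radians):
On the way, in this order (a step that is already met when the one before it is completed fails the run):
1. the carton lies released on the infeed table in front of the hood (x of carton in the frame of tunnel between -0.135 and -0.04 m and y of carton in the frame of tunnel between -0.014 and 0.014 m and z of carton in the frame of tunnel between 0.009 and 0.016 m and angle between the y axis of carton and the x axis of tunnel, either way round below 0.15 rad and contact force between carton and the fingers below 0.2 N), for 0.2 s.
2. the carton is under the hood, lying on the table, pushed by the stick (x of carton in the frame of tunnel between 0 and 0.06 m and y of carton in the frame of tunnel between -0.006 and 0.006 m and z of carton in the frame of tunnel between 0.009 and 0.016 m and contact force between stick and carton above 0.1 N and contact force between carton and the fingers below 0.2 N), for 0.05 s.
3. the carton, pushed by the stick, presses the end plate in by 2 to 7.5 mm for 0.4 s (x of carton in the frame of tunnel between 0.1 and 0.16 m and y of carton in the frame of tunnel between -0.006 and 0.006 m and z of carton in the frame of tunnel between 0.009 and 0.016 m and value of joint end_plate between 0.002 and 0.0075 m and contact force between stick and carton above 0.1 N and contact force between carton and the fingers below 0.2 N), for 0.4 s.
At the end, for the whole second after the job is handed in: The carton lies flat and still on the outfeed between the guide rails, wholly out of the hood (its centre 98 to 150 mm past the hood's front edge); the push stick lies flat and still on the worktop itself with its nose back on the infeed side of the hood (x of carton in the frame of tunnel between 0.098 and 0.15 m and y of carton in the frame of tunnel between -0.006 and 0.006 m and z of carton in the frame of tunnel between 0.009 and 0.016 m and linear speed of each of carton, stick below 0.01 m/s and angle between carton's own z axis and vertical below 0.08 rad and height (world z) of stick below 0.005 m and angle between stick's own z axis and vertical below 0.07 rad and x of stick_nose in the frame of tunnel below -0.01 m); the robot touches nothing.
It fails at once if the hand touches the carton once it is going under the hood (its centre past 35 mm before the hood's front edge) (x of carton in the frame of tunnel above -0.035 m and contact force between carton and the fingers above 0.5 N).
It fails at once if while it is going under the hood or beyond, the carton is forced against the table, rails, hood or end plate with more than 15 N (x of carton in the frame of tunnel above -0.035 m and contact force between carton and tunnel above 15 N).
It fails at once if the end plate is driven onto its hard stop (value of joint end_plate above 0.0079 m).
It fails at once if a bystander is moved by more than 20 mm (distance of any of jar, cup, tall_carton from where it was at the start of the episode above 0.02 m).
It also fails if it takes over 67 s, if anything falls off the work surface, if the arm or the gripper's body presses on something with over 40 N, if the wrist force passes 120 N, or if a joint passes its speed limit or range.

## Working session

There is one attempt and no reset: what is moved stays moved. The work goes in short steps, Python scripts to look and compute and a shell command to move; the robot and the scene stay as the last step left them, time stands still between calls to the robot, and variables do not carry over. Pictures are saved under pics/ and viewed, about 8 in all and at most 12, crops included, and the job is handed in when it is done.

```bash
mkdir -p pics; cat > h.py <<'E'
import numpy as np, cv2
from workcell import get_obs, viewer, ctrl, masks_of
def cloud(name):
    im,d=viewer.get_image(name); c=viewer.get_calibration(name)
    K=np.array([[c['fx'],0,c['cx']],[0,c['fy'],c['cy']],[0,0,1]]); D=np.array(c['distortion'],float)
    u,v=np.meshgrid(np.arange(512.),np.arange(384.))
    n=cv2.undistortPoints(np.stack([u,v],-1).reshape(-1,1,2),K,D).reshape(384,512,2)
    P=np.dstack([n*d[...,None],d])
    R=cv2.Rodrigues(np.array(c['rvec'],float))[0]; t=np.array(c['tvec'],float).ravel()
    W=(P-t)@R; W[d==0]=np.nan
    return im,W
def save(im,f,s=1.5): cv2.imwrite('pics/'+f,cv2.resize(im[...,::-1],None,fx=s,fy=s))
def rect(W,m,z0,z1):
    p=W[m]; p=p[(p[:,2]>z0)&(p[:,2]<z1)]
    if len(p)<8: return None
    r=cv2.minAreaRect(p[:,:2].astype(np.float32)); return len(p),np.round(r[0],1),np.round(r[1],1),round(r[2],1),'zmed',round(float(np.median(p[:,2])),1)
E
python3 - <<'E'
from h import *
for n in('scene','top'):
    im,W=cloud(n); save(im,n+'0.png')
    np.save(n+'0.npy',W)
    for k in('carton','tunnel','stick','jar','cup','tall_carton'):
        for m in masks_of(n,k)[:2]:
            p=W[m['pixels']]; p=p[~np.isnan(p[:,0])]
            print(n,k,round(m['score'],2),np.round(m['location']),rect(W,m['pixels'],5,200),'zmax',np.round(np.percentile(p[:,2],98)) if len(p) else 0)
print(get_obs())
E
```

```text
scene carton 0.68 [352. 190.] (326, array([ 371.3, -233.1]), array([ 74., 152.]), 11.0, 'zmed', 29.6) zmax 63.0
scene tunnel 0.59 [222. 215.] (3510, array([550. ,  48.9]), array([139.3, 454.6]), 2.1, 'zmed', 22.8) zmax 85.0
scene tunnel 0.25 [304. 175.] (558, array([ 537.9, -280.8]), array([ 86.7, 242.1]), 6.5, 'zmed', 15.3) zmax 73.0
scene stick 0.83 [307. 176.] (594, array([ 534.4, -258.9]), array([ 95.9, 288.1]), 5.1, 'zmed', 15.8) zmax 73.0
scene jar 0.57 [168. 197.] (880, array([802.3,   9.4]), array([ 61.7, 234.2]), 54.2, 'zmed', 54.0) zmax 83.0
scene cup 0.65 [203. 179.] (330, array([745.7, -94.9]), array([45.9, 50.3]), 18.8, 'zmed', 44.0) zmax 57.0
scene tall_carton 0.83 [240. 165.] (534, array([ 718.5, -238.7]), array([88. , 58.3]), 75.2, 'zmed', 34.2) zmax 46.0
scene tall_carton 0.73 [223. 217.] (3600, array([549.9,  49.8]), array([140. , 455.3]), 1.3, 'zmed', 22.9) zmax 85.0
top carton 0.73 [310. 266.] (762, array([ 379.9, -263.3]), array([80.6, 60.6]), 85.8, 'zmed', 30.3) zmax 35.0
top tunnel 0.72 [206. 190.] (4824, array([572.6,   8.9]), array([366.5,  98.1]), 87.8, 'zme
[... 639 characters left out ...]
med', 15.4) zmax 76.0
{'t': 0.7, 'qpos': array([-1.26398801e+00,  4.23060217e-01,  1.62989743e+00,  2.36034997e-05,
        1.08861446e+00, -1.90088742e-02]), 'qvel': array([-9.08640801e-04, -1.53951848e-03, -7.86339526e-05,  2.19383003e-04,
       -4.67681546e-04, -1.50604641e-03]), 'joint_torque': array([ 2.94602041e-04, -5.44422841e+01, -2.74003851e+01,  6.46591955e-02,
        1.66508270e-02, -9.61145872e-06]), 'ee_pos': array([ 200.07251453, -592.09517153,  222.70093033]), 'orientation': array([-2.55230861e+00,  1.83174701e+00, -4.55113816e-05]), 'ft_force': array([0.15772085, 0.34122262, 0.30622838]), 'moment': array([-0.00507279, -0.03122907, -0.01558835]), 'width': 87.71382971127373}
```

View pics/top0.png

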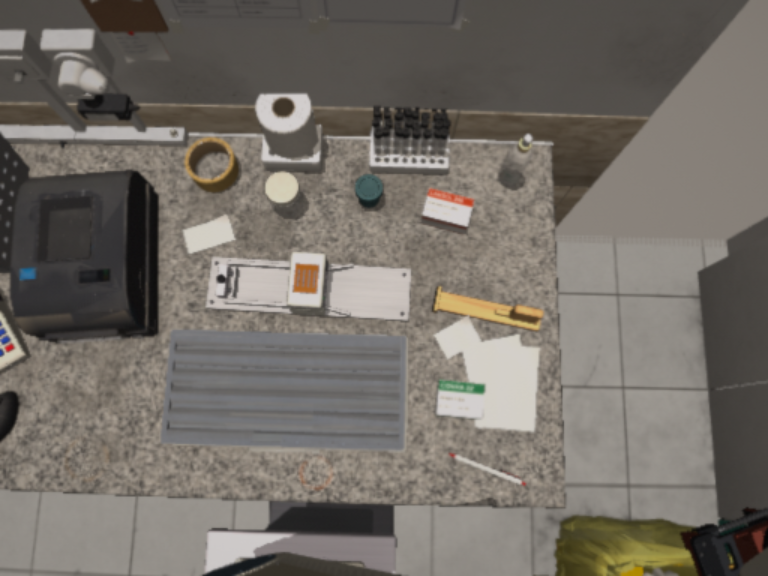

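```bash
python3 - <<'E'
from h import *
W=np.load('top0.npy'); 
def r(box,z0,z1):
    x0,x1,y0,y1=box
    m=(W[...,0]>x0)&(W[...,0]<x1)&(W[...,1]>y0)&(W[...,1]<y1)
    return rect(W,m,z0,z1)
print('hood',r((480,680,-150,250),65,95))
print('table',r((480,680,-250,300),8,17))
print('rails',r((480,680,-250,300),22,32))
print('handle',r((400,680,-480,-200),60,90))
print('stick',r((400,680,-480,-205),8,90))
print('carton',r((300,460,-350,-180),22,40))
print('floor',np.nanmedian(W[...,2][(W[...,0]>300)&(W[...,0]<450)&(abs(W[...,1])<100)]))
E
```

```text
hood (928, array([551.1,  43.7]), array([142.1, 366.7]), 0.0, 'zmed', 84.6)
table (3255, array([588.,  18.]), array([195. , 533.8]), 2.0, 'zmed', 12.6)
rails (491, array([607.1,  30. ]), array([200. , 510.2]), 6.1, 'zmed', 26.1)
handle (130, array([ 528.1, -373. ]), array([46.5, 17.2]), 77.5, 'zmed', 74.0)
stick (1193, array([ 485.7, -308.1]), array([193.1, 176.8]), 87.4, 'zmed', 15.6)
carton (749, array([ 380. , -263.4]), array([80.8, 60.6]), 85.7, 'zmed', 30.5)
floor 57.39349994645476
```

The top view shows that the feed runs along +y (image left). The infeed is at (410,295), the hood at (307,280) and the stick at (490,308), with its nose to the left. The flat green carton is at (460,398). I'll turn the tool first and then work out the shifts.

```bash
cat >> h.py <<'E'
from scipy.spatial.transform import Rotation as Ro
O=np.array([571.4,-23.6]); F=np.array([.0384,.9993]); N=np.array([-F[1],F[0]])  # tunnel origin, x dir, y dir
def tun(x,y=0): return O+x*F+y*N
def go(x,y,z,yaw=None):
    o=get_obs(); R=Ro.from_rotvec(o['orientation']).as_matrix(); p=o['ee_pos']
    a=np.degrees(np.arctan2(R[1,0],R[0,0]))
    print('t',round(o['t'],2),'p',p.round(1),'yaw',round(a,2),'tilt',np.round(R[:2,2],4),'F',o['ft_force'].round(2),'w',round(o['width'],1))
    print('shift tool cm',np.round(R.T@(np.array([x,y,z])-p)/10,3), 'az',None if yaw is None else round(-((yaw-a+180)%360-180),2))
E
python3 -m inch '[{"az":-9.57},{"az":-9.57},{"az":-9.57},{"az":-9.57},{"az":-9.57},{"az":-9.57},{"az":-9.57},{}]'
python3 -c "
from h import *
go(379.9,-263.3,100,-4.3)"
```

```text
t 0.7 p [ 200.1 -592.1  222.7] yaw -71.33 tilt [ 0. -0.] F [0.16 0.34 0.31] w 87.7
shift tool cm [-25.394 -27.56   12.27 ] az -67.03$[0]: bad value
```

```bash

python3 -m inch '[{"az":-9.57},{"az":-9.57},{"az":-9.57},{"az":-9.57},{"az":-9.57},{"az":-9.57},{"az":-9.57},{"az":0}]'
python3 -c "
from h import *
go(379.9,-263.3,100,-4.3)"
```

```text
t 0.7 p [ 200.1 -592.1  222.7] yaw -71.33 tilt [ 0. -0.] F [0.16 0.34 0.31] w 87.7
shift tool cm [-25.394 -27.56   12.27 ] az -67.03$[0]: bad value
```

```bash

python3 -m inch '[{"tx":0,"ty":0,"tz":0,"ax":0,"ay":0,"az":-9.57,"jaw":1},{"tx":0,"ty":0,"tz":0,"ax":0,"ay":0,"az":-9.57,"jaw":1},{"tx":0,"ty":0,"tz":0,"ax":0,"ay":0,"az":-9.57,"jaw":1},{"tx":0,"ty":0,"tz":0,"ax":0,"ay":0,"az":-9.57,"jaw":1},{"tx":0,"ty":0,"tz":0,"ax":0,"ay":0,"az":-9.57,"jaw":1},{"tx":0,"ty":0,"tz":0,"ax":0,"ay":0,"az":-9.57,"jaw":1},{"tx":0,"ty":0,"tz":0,"ax":0,"ay":0,"az":-9.57,"jaw":1},{"tx":0,"ty":0,"tz":0,"ax":0,"ay":0,"az":0,"jaw":1}]'
python3 -c "
from h import *
go(379.9,-263.3,100,-4.3)"
```

```text
t: 1.7
ee_pos: [200.1, -592.1, 222.7]
orientation: [3.139, -0.121, 0.0]
ft_force: [-0.4, 0.0, -0.1]
width: 87.9
t 1.7 p [ 200.1 -592.1  222.7] yaw -4.43 tilt [ 0. -0.] F [-0.42  0.04 -0.09] w 87.9
shift tool cm [ 15.39  -34.17   12.268] az -0.13
```

```bash

python3 -m inch '[{"tx":1.71,"ty":-3.8,"tz":1.36,"ax":0,"ay":0,"az":-0.1,"jaw":1},{"tx":1.71,"ty":-3.8,"tz":1.36,"ax":0,"ay":0,"az":0,"jaw":1},{"tx":1.71,"ty":-3.8,"tz":1.36,"ax":0,"ay":0,"az":0,"jaw":1},{"tx":1.71,"ty":-3.8,"tz":1.36,"ax":0,"ay":0,"az":0,"jaw":1},{"tx":1.71,"ty":-3.8,"tz":1.36,"ax":0,"ay":0,"az":0,"jaw":1},{"tx":1.71,"ty":-3.8,"tz":1.36,"ax":0,"ay":0,"az":0,"jaw":1},{"tx":1.71,"ty":-3.8,"tz":1.36,"ax":0,"ay":0,"az":0,"jaw":1},{"tx":1.71,"ty":-3.8,"tz":1.36,"ax":0,"ay":0,"az":0,"jaw":1},{"tx":1.71,"ty":-3.8,"tz":1.36,"ax":0,"ay":0,"az":0,"jaw":1},{"tx":0,"ty":0,"tz":0,"ax":0,"ay":0,"az":0,"jaw":1},{"tx":0,"ty":0,"tz":0,"ax":0,"ay":0,"az":0,"jaw":1}]'
python3 -c "
from h import *
im,W=cloud('scene'); save(im,'s1.png')
go(379.9,-263.3,8,-4.3)"
```

```text
t: 3.08
ee_pos: [379.2, -262.8, 100.5]
orientation: [3.139, -0.118, 0.001]
ft_force: [-0.9, -0.9, -0.4]
width: 87.9
t 3.12 p [ 379.1 -263.3  100.6] yaw -4.35 tilt [ 0.0007 -0.0007] F [ 1.01 -0.04 -0.39] w 87.7
shift tool cm [ 7.200e-02 -7.000e-03  9.265e+00] az -0.05
```

View pics/s1.png

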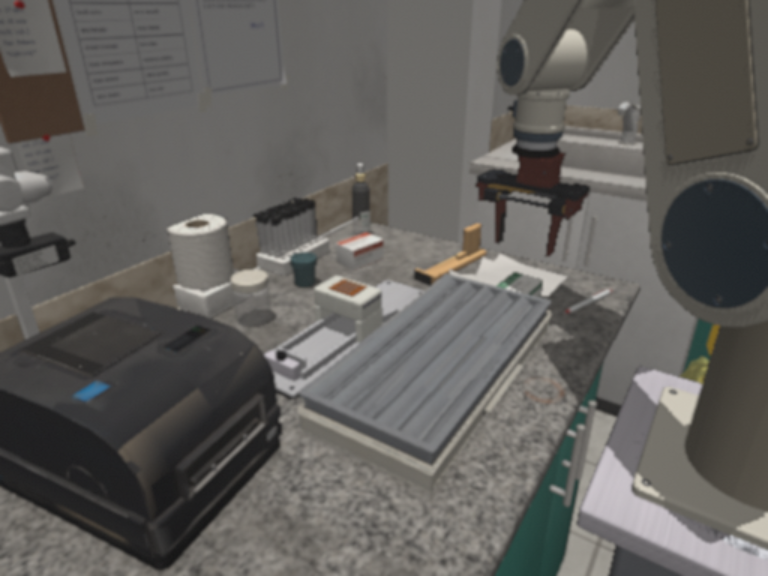

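The gripper hangs over the carton at (520,285). The tray beside the table is only 57 mm high, which the gripper body clears. Next: descend, grip and lift.

```bash

python3 -m inch '[{"tx":0.07,"ty":0,"tz":2.5,"ax":0,"ay":0,"az":0,"jaw":1},{"tx":0,"ty":0,"tz":2.5,"ax":0,"ay":0,"az":0,"jaw":1},{"tx":0,"ty":0,"tz":2.5,"ax":0,"ay":0,"az":0,"jaw":1},{"tx":0,"ty":0,"tz":1.7,"ax":0,"ay":0,"az":0,"jaw":1},{"tx":0,"ty":0,"tz":0,"ax":0,"ay":0,"az":0,"jaw":0.5},{"tx":0,"ty":0,"tz":0,"ax":0,"ay":0,"az":0,"jaw":0.5},{"tx":0,"ty":0,"tz":0,"ax":0,"ay":0,"az":0,"jaw":0.5},{"tx":0,"ty":0,"tz":0,"ax":0,"ay":0,"az":0,"jaw":0.5},{"tx":0,"ty":0,"tz":-2.5,"ax":0,"ay":0,"az":0,"jaw":0.5},{"tx":0,"ty":0,"tz":-4,"ax":0,"ay":0,"az":0,"jaw":0.5},{"tx":0,"ty":0,"tz":-4,"ax":0,"ay":0,"az":0,"jaw":0.5},{"tx":0,"ty":0,"tz":0,"ax":0,"ay":0,"az":0,"jaw":0.5}]'
python3 -c "
from h import *
x,y=tun(-92)
go(x,y,100,-2.2)"
```

```text
t: 4.62
ee_pos: [381.3, -263.6, 115.9]
orientation: [3.136, -0.116, 0.008]
ft_force: [-0.0, -1.2, -1.1]
width: 59.6
t 4.62 p [ 381.3 -263.6  115.9] yaw -4.24 tilt [ 0.0049 -0.0036] F [-0.01 -1.23 -1.15] w 59.6
shift tool cm [ 17.506 -16.149   1.632] az -2.04
```

```bash

python3 -m inch '[{"tx":2.5,"ty":-2.3,"tz":0,"ax":0,"ay":0,"az":0,"jaw":0.5},{"tx":2.5,"ty":-2.3,"tz":0,"ax":0,"ay":0,"az":0,"jaw":0.5},{"tx":2.5,"ty":-2.3,"tz":0,"ax":0,"ay":0,"az":0,"jaw":0.5},{"tx":2.5,"ty":-2.3,"tz":0,"ax":0,"ay":0,"az":0,"jaw":0.5},{"tx":2.5,"ty":-2.3,"tz":0,"ax":0,"ay":0,"az":0,"jaw":0.5},{"tx":2.5,"ty":-2.3,"tz":0,"ax":0,"ay":0,"az":0,"jaw":0.5},{"tx":2.5,"ty":-2.3,"tz":0,"ax":0,"ay":0,"az":0,"jaw":0.5},{"tx":0,"ty":0,"tz":0,"ax":0,"ay":0,"az":-2.1,"jaw":0.5},{"tx":0,"ty":0,"tz":3,"ax":0,"ay":0,"az":0,"jaw":0.5},{"tx":0,"ty":0,"tz":3,"ax":0,"ay":0,"az":0,"jaw":0.5},{"tx":0,"ty":0,"tz":0,"ax":0,"ay":0,"az":0,"jaw":0.5},{"tx":0,"ty":0,"tz":0,"ax":0,"ay":0,"az":0,"jaw":0.5}]'
python3 -c "
from h import *
im,W=cloud('top'); save(im[140:260,100:320],'t2.png',3)
m=(W[...,0]>480)&(W[...,0]<680)&(W[...,1]>-200)&(W[...,1]<270)
M=masks_of('top','tunnel')
print(rect(W,M[0]['pixels'],8,200) if M else 0)
print('hood',rect(W,m&(W[...,1]>-40)&(W[...,1]<60)&(W[...,0]>525)&(W[...,0]<620),75,95))
go(*tun(-92),22,-2.2)"
```

```text
t: 6.12
ee_pos: [565.8, -115.3, 53.5]
orientation: [-3.141, 0.059, 0.001]
ft_force: [0.4, -0.4, -0.9]
width: 59.7
(1026, array([574.3,  10.8]), array([363.1,  96.5]), 88.5, 'zmed', 14.7)
hood (23, array([613.8,  25.5]), array([10.1, 16.4]), 8.8, 'zmed', 83.5)
t 6.22 p [ 566.6 -115.3   54.3] yaw -2.15 tilt [ 0.0016 -0.0004] F [-0.01 -0.37 -0.22] w 59.7
shift tool cm [0.123 0.017 3.231] az 0.05
```

View pics/t2.png

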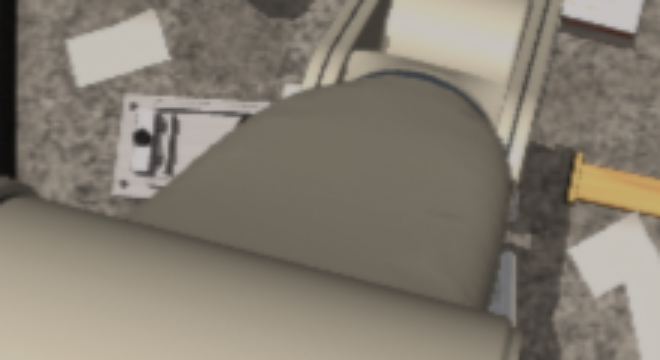

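The arm hides the infeed in this view; only the outfeed end at (130,145) and the stick nose at (575,175) show. The tunnel fit still agrees within 2 mm, so I'll lower and release.

```bash

python3 -m inch '[{"tx":0.1,"ty":0,"tz":1.5,"ax":0,"ay":0,"az":0,"jaw":0.5},{"tx":0,"ty":0,"tz":1,"ax":0,"ay":0,"az":0,"jaw":0.5},{"tx":0,"ty":0,"tz":0.6,"ax":0,"ay":0,"az":0,"jaw":0.5},{"tx":0,"ty":0,"tz":0.1,"ax":0,"ay":0,"az":0,"jaw":0.5},{"tx":0,"ty":0,"tz":0,"ax":0,"ay":0,"az":0,"jaw":0.5},{"tx":0,"ty":0,"tz":0,"ax":0,"ay":0,"az":0,"jaw":0.5}]'
python3 -c "
from h import *
go(*tun(-92),22,-2.2)
W=np.load('top0.npy')
p=W.reshape(-1,3); s=(abs(p[:,0]-575)<60)&(abs(p[:,1]-8)<60)&(p[:,2]>76)&(p[:,2]<92); print('hood',s.sum(),cv2.minAreaRect(p[s,:2].astype(np.float32)), tun(30))"
```

```text
t: 6.98
ee_pos: [567.1, -114.9, 21.1]
orientation: [-3.141, 0.059, 0.0]
ft_force: [0.6, -0.4, -0.7]
width: 60.0
t 6.97 p [ 567.1 -114.9   21.1] yaw -2.14 tilt [-0.  0.] F [ 0.61 -0.36 -0.73] w 60.0
shift tool cm [ 0.083  0.059 -0.093] az 0.06
hood 874 ((572.4822387695312, 5.191370010375977), (61.50712203979492, 98.29474639892578), 87.25910949707031) [572.552   6.379]
```

```bash

python3 -m inch '[{"tx":0,"ty":0,"tz":0,"ax":0,"ay":0,"az":0,"jaw":1},{"tx":0,"ty":0,"tz":0,"ax":0,"ay":0,"az":0,"jaw":1},{"tx":0,"ty":0,"tz":0,"ax":0,"ay":0,"az":0,"jaw":1},{"tx":0,"ty":0,"tz":0,"ax":0,"ay":0,"az":0,"jaw":1},{"tx":0,"ty":0,"tz":-2,"ax":0,"ay":0,"az":0,"jaw":1},{"tx":0,"ty":0,"tz":-3,"ax":0,"ay":0,"az":0,"jaw":1},{"tx":0,"ty":0,"tz":-3,"ax":0,"ay":0,"az":0,"jaw":1},{"tx":0,"ty":0,"tz":-3,"ax":0,"ay":0,"az":0,"jaw":1},{"tx":0,"ty":0,"tz":0,"ax":0,"ay":0,"az":10.1,"jaw":1},{"tx":0,"ty":0,"tz":0,"ax":0,"ay":0,"az":0,"jaw":1}]'
python3 -c "
from h import *
go(528.1,-373,120,-12.3)"
```

```text
t: 8.22
ee_pos: [567.5, -115.0, 132.9]
orientation: [3.124, -0.333, 0.003]
ft_force: [-0.5, -0.2, 0.6]
width: 87.9
t 8.22 p [ 567.5 -115.   132.9] yaw -12.16 tilt [ 0.002  -0.0004] F [-0.54 -0.21  0.64] w 87.9
shift tool cm [ 1.586 26.047  1.298] az 0.14
```

```bash

python3 -m inch '[{"tx":0.23,"ty":3.72,"tz":0,"ax":0,"ay":0,"az":0.1,"jaw":1},{"tx":0.23,"ty":3.72,"tz":0,"ax":0,"ay":0,"az":0,"jaw":1},{"tx":0.23,"ty":3.72,"tz":0,"ax":0,"ay":0,"az":0,"jaw":1},{"tx":0.23,"ty":3.72,"tz":0,"ax":0,"ay":0,"az":0,"jaw":1},{"tx":0.23,"ty":3.72,"tz":0,"ax":0,"ay":0,"az":0,"jaw":1},{"tx":0.23,"ty":3.72,"tz":0,"ax":0,"ay":0,"az":0,"jaw":1},{"tx":0.23,"ty":3.72,"tz":0,"ax":0,"ay":0,"az":0,"jaw":1},{"tx":0,"ty":0,"tz":0,"ax":0,"ay":0,"az":0,"jaw":1},{"tx":0,"ty":0,"tz":0,"ax":0,"ay":0,"az":0,"jaw":1}]'
python3 -c "
from h import *
im,W=cloud('top'); save(im[120:280,100:420],'t3.png',2.4)
def r(x0,x1,y0,y1,z0,z1):
    return rect(W,(W[...,0]>x0)&(W[...,0]<x1)&(W[...,1]>y0)&(W[...,1]<y1),z0,z1)
print('carton',r(500,640,-190,-60,36,50))
print('shoe',r(480,640,-330,-200,6,28))
go(528.1,-373,33,-12.3)"
```

```text
t: 9.35
ee_pos: [526.7, -372.1, 131.0]
orientation: [-3.123, 0.335, 0.001]
ft_force: [0.2, 1.0, -0.6]
width: 87.6
carton (687, array([ 567.4, -115.1]), array([79.7, 61.2]), 88.0, 'zmed', 43.0)
shoe (603, array([ 554.3, -270.7]), array([121.2, 152.3]), 83.7, 'zmed', 14.1)
t 9.4 p [ 527.  -371.8  131.1] yaw -12.23 tilt [-0.0007  0.0008] F [-0.33 -0.98 -0.16] w 87.8
shift tool cm [0.145 0.103 9.809] az 0.07
```

View pics/t3.png

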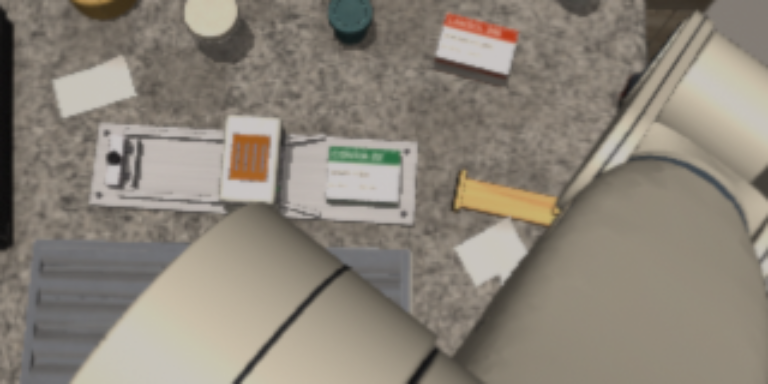

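The carton sits square on the infeed at (364,175), on the centre line, and the stick nose is at (460,190). Next I'll grip the stick handle.

```bash

python3 -m inch '[{"tx":0.14,"ty":0.1,"tz":2,"ax":0,"ay":0,"az":0,"jaw":1},{"tx":0,"ty":0,"tz":3,"ax":0,"ay":0,"az":0,"jaw":1},{"tx":0,"ty":0,"tz":3,"ax":0,"ay":0,"az":0,"jaw":0.7},{"tx":0,"ty":0,"tz":1.8,"ax":0,"ay":0,"az":0,"jaw":0.6},{"tx":0,"ty":0,"tz":0,"ax":0,"ay":0,"az":0,"jaw":0},{"tx":0,"ty":0,"tz":0,"ax":0,"ay":0,"az":0,"jaw":0},{"tx":0,"ty":0,"tz":0,"ax":0,"ay":0,"az":0,"jaw":0},{"tx":0,"ty":0,"tz":0,"ax":0,"ay":0,"az":0,"jaw":0},{"tx":0,"ty":0,"tz":0,"ax":0,"ay":0,"az":0,"jaw":0},{"tx":0,"ty":0,"tz":0,"ax":0,"ay":0,"az":0,"jaw":0}]'
python3 -c "
from h import *
go(*tun(-315),80,-2.2)"
```

```text
t: 10.65
ee_pos: [528.4, -374.2, 33.6]
orientation: [3.123, -0.338, 0.0]
ft_force: [-1.1, 0.6, 4.2]
width: 15.9
t 10.65 p [ 528.4 -374.2   33.6] yaw -12.34 tilt [ 0.0003 -0.0003] F [-1.12  0.59  4.18] w 15.9
shift tool cm [ 2.255 -4.157 -4.642] az -10.14
```

```bash

python3 -m inch '[{"tx":0,"ty":0,"tz":-1.5,"ax":0,"ay":0,"az":0,"jaw":0},{"tx":0,"ty":0,"tz":-2,"ax":0,"ay":0,"az":0,"jaw":0},{"tx":0,"ty":0,"tz":0,"ax":0,"ay":0,"az":-3,"jaw":0},{"tx":0,"ty":0,"tz":0,"ax":0,"ay":0,"az":-4,"jaw":0},{"tx":0,"ty":0,"tz":0,"ax":0,"ay":0,"az":-3.1,"jaw":0},{"tx":0,"ty":0,"tz":0,"ax":0,"ay":0,"az":0,"jaw":0}]'
python3 -c "
from h import *
go(*tun(-330),48.5,-2.2)"
```

```text
t: 11.4
ee_pos: [528.8, -374.4, 69.7]
orientation: [3.14, -0.062, 0.002]
ft_force: [0.9, 0.3, -0.7]
width: 15.9
t 11.4 p [ 528.8 -374.4   69.7] yaw -2.27 tilt [ 0.0012 -0.0009] F [ 0.88  0.26 -0.66] w 15.9
shift tool cm [ 2.909 -2.219  2.119] az -0.07
```

```bash

python3 -m inch '[{"tx":0.97,"ty":-0.74,"tz":0,"ax":0,"ay":0,"az":0,"jaw":0},{"tx":0.97,"ty":-0.74,"tz":0,"ax":0,"ay":0,"az":0,"jaw":0},{"tx":0.97,"ty":-0.74,"tz":0.5,"ax":0,"ay":0,"az":0,"jaw":0},{"tx":0,"ty":0,"tz":1,"ax":0,"ay":0,"az":0,"jaw":0},{"tx":0,"ty":0,"tz":0.55,"ax":0,"ay":0,"az":0,"jaw":0},{"tx":0,"ty":0,"tz":0,"ax":0,"ay":0,"az":0,"jaw":0},{"tx":0,"ty":0,"tz":0,"ax":0,"ay":0,"az":0,"jaw":0}]'
python3 -c "
from h import *
im,W=cloud('top'); save(im[140:260,180:400],'t4.png',3)
m=(W[...,0]>520)&(W[...,0]<620)&(W[...,1]>-300)&(W[...,1]<-158)&(W[...,2]>18)&(W[...,2]<60)
p=W[m]
print(len(p))
for a in range(-300,-155,20):
    q=p[(p[:,1]>=a)&(p[:,1]<a+20)]
    if len(q)>3: print(a,len(q),q[:,0].min().round(1),q[:,0].max().round(1),'z',np.median(q[:,2]).round(1), 'ymax',q[:,1].max().round(1), 'centre line x',tun(a+10-O[1])[0].round(1))
go(*tun(-330),48.5,-2.2)"
```

```text
t: 12.28
ee_pos: [558.0, -353.3, 47.7]
orientation: [-3.141, 0.062, 0.0]
ft_force: [-0.6, -0.4, -0.6]
width: 15.8
300
-300 19 559.7 576.6 z 27.6 ymax -280.4 centre line x 561.2
-280 91 544.4 579.7 z 28.6 ymax -260.9 centre line x 561.9
-260 99 545.1 578.4 z 28.3 ymax -240.0 centre line x 562.7
-240 63 546.3 580.9 z 28.3 ymax -221.1 centre line x 563.5
-220 22 568.5 585.4 z 30.0 ymax -201.7 centre line x 564.2
-200 6 579.3 586.2 z 37.7 ymax -195.1 centre line x 565.0
t 12.32 p [ 558.2 -353.3   47.9] yaw -2.27 tilt [ 0.0002 -0.0001] F [-0.11  0.03 -1.62] w 16.3
shift tool cm [ 0.054  0.004 -0.057] az -0.07
```

View pics/t4.png

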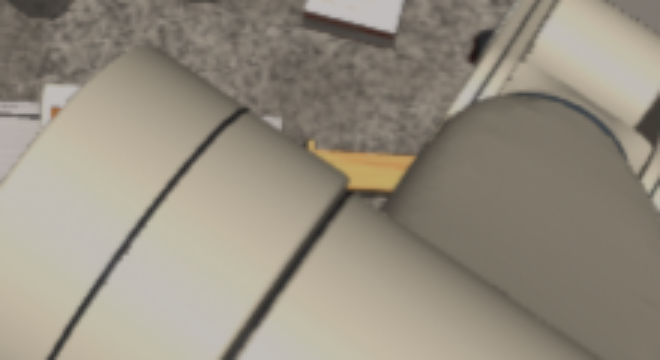

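The stick nose is at (310,150), just short of the table. The shoe is level, about 14 mm up and within 1 mm of the centre line. Now I'll push.

```bash

python3 -m inch '[{"tx":0.05,"ty":-0.8,"tz":0.05,"ax":0,"ay":0,"az":-0.1,"jaw":0},{"tx":0,"ty":-0.8,"tz":0,"ax":0,"ay":0,"az":0,"jaw":0},{"tx":0,"ty":-0.8,"tz":0,"ax":0,"ay":0,"az":0,"jaw":0},{"tx":0,"ty":-0.8,"tz":0,"ax":0,"ay":0,"az":0,"jaw":0},{"tx":0,"ty":-0.6,"tz":0,"ax":0,"ay":0,"az":0,"jaw":0},{"tx":0,"ty":-0.6,"tz":0,"ax":0,"ay":0,"az":0,"jaw":0},{"tx":0,"ty":-0.6,"tz":0,"ax":0,"ay":0,"az":0,"jaw":0},{"tx":0,"ty":-0.6,"tz":0,"ax":0,"ay":0,"az":0,"jaw":0},{"tx":0,"ty":-0.6,"tz":0,"ax":0,"ay":0,"az":0,"jaw":0},{"tx":0,"ty":-0.6,"tz":0,"ax":0,"ay":0,"az":0,"jaw":0},{"tx":0,"ty":-0.6,"tz":0,"ax":0,"ay":0,"az":0,"jaw":0},{"tx":0,"ty":-0.6,"tz":0,"ax":0,"ay":0,"az":0,"jaw":0}]'
python3 -c "
from h import *
go(*tun(-101),48.5,-2.2)"
```

```text
t: 13.82
ee_pos: [561.8, -272.7, 47.3]
orientation: [3.141, -0.059, 0.0]
ft_force: [-0.2, -1.5, -0.6]
width: 16.2
t 13.82 p [ 561.8 -272.7   47.3] yaw -2.14 tilt [ 0.0001 -0.    ] F [-0.19 -1.52 -0.59] w 16.2
shift tool cm [  0.017 -14.828  -0.12 ] az 0.06
```

```bash

python3 -m inch '[{"tx":0,"ty":-0.7,"tz":0,"ax":0,"ay":0,"az":0,"jaw":0},{"tx":0,"ty":-0.7,"tz":0,"ax":0,"ay":0,"az":0,"jaw":0},{"tx":0,"ty":-0.7,"tz":0,"ax":0,"ay":0,"az":0,"jaw":0},{"tx":0,"ty":-0.7,"tz":0,"ax":0,"ay":0,"az":0,"jaw":0},{"tx":0,"ty":-0.7,"tz":0,"ax":0,"ay":0,"az":0,"jaw":0},{"tx":0,"ty":-0.7,"tz":0,"ax":0,"ay":0,"az":0,"jaw":0},{"tx":0,"ty":-0.7,"tz":0,"ax":0,"ay":0,"az":0,"jaw":0},{"tx":0,"ty":-0.7,"tz":0,"ax":0,"ay":0,"az":0,"jaw":0},{"tx":0,"ty":-0.7,"tz":0,"ax":0,"ay":0,"az":0,"jaw":0},{"tx":0,"ty":-0.7,"tz":0,"ax":0,"ay":0,"az":0,"jaw":0},{"tx":0,"ty":-0.7,"tz":0,"ax":0,"ay":0,"az":0,"jaw":0},{"tx":0,"ty":-0.7,"tz":0,"ax":0,"ay":0,"az":0,"jaw":0}]'
python3 -c "
from h import *
go(*tun(-101),48.5,-2.2)"
```

```text
t: 15.32
ee_pos: [564.9, -188.7, 47.3]
orientation: [3.141, -0.059, -0.0]
ft_force: [0.2, -0.9, -0.6]
width: 15.6
t 15.32 p [ 564.9 -188.7   47.3] yaw -2.14 tilt [-0. -0.] F [ 0.16 -0.94 -0.56] w 15.6
shift tool cm [ 0.02  -6.42  -0.122] az 0.06
```

```bash

python3 -m inch '[{"tx":0,"ty":-0.5,"tz":0,"ax":0,"ay":0,"az":0,"jaw":0},{"tx":0,"ty":-0.5,"tz":0,"ax":0,"ay":0,"az":0,"jaw":0},{"tx":0,"ty":-0.5,"tz":0,"ax":0,"ay":0,"az":0,"jaw":0},{"tx":0,"ty":-0.5,"tz":0,"ax":0,"ay":0,"az":0,"jaw":0},{"tx":0,"ty":-0.5,"tz":0,"ax":0,"ay":0,"az":0,"jaw":0},{"tx":0,"ty":-0.5,"tz":0,"ax":0,"ay":0,"az":0,"jaw":0},{"tx":0,"ty":-0.5,"tz":0,"ax":0,"ay":0,"az":0,"jaw":0},{"tx":0,"ty":-0.5,"tz":0,"ax":0,"ay":0,"az":0,"jaw":0},{"tx":0,"ty":-0.5,"tz":0,"ax":0,"ay":0,"az":0,"jaw":0},{"tx":0,"ty":-0.5,"tz":0,"ax":0,"ay":0,"az":0,"jaw":0},{"tx":0,"ty":-0.5,"tz":0,"ax":0,"ay":0,"az":0,"jaw":0},{"tx":0,"ty":0,"tz":0,"ax":0,"ay":0,"az":0,"jaw":0}]'
python3 - <<'E'
from h import *
go(*tun(-101),48.5,-2.2)
im,W=cloud('top'); save(im[140:260,100:320],'t5.png',3)
p=W.reshape(-1,3); p=p[~np.isnan(p[:,0])]
q=np.c_[(p[:,:2]-O)@F,(p[:,:2]-O)@N,p[:,2]]
s=(abs(q[:,1])<33)
c=q[s&(q[:,0]>62)&(q[:,0]<200)&(q[:,2]>37)&(q[:,2]<50)]
print('carton x range',len(c),np.percentile(c[:,0],[1,50,99]).round(1) if len(c) else 0)
b=q[s&(abs(q[:,1])<24)&(q[:,0]>120)&(q[:,0]<215)]
for a in range(120,215,4):
    r=b[(b[:,0]>=a)&(b[:,0]<a+4)]
    if len(r): print(a,len(r),np.percentile(r[:,2],[10,50,90]).round(1))
obs=[get_obs()['ft_force'] for _ in range(1)]
E
```

```text
t: 16.82
ee_pos: [566.8, -133.6, 47.2]
orientation: [-3.141, 0.058, 0.001]
ft_force: [1.2, -1.1, -1.7]
width: 15.9
t 16.82 p [ 566.8 -133.6   47.2] yaw -2.12 tilt [-0.0004  0.0003] F [ 1.21 -1.11 -1.73] w 15.9
shift tool cm [ 0.037 -0.911 -0.133] az 0.08
carton x range 377 [ 72.8 116.7 192.1]
120 26 [41.2 43.4 45.5]
124 25 [40.6 42.8 45.3]
128 13 [39.1 42.3 43.9]
136 22 [ 9.2 12.4 14.9]
140 28 [ 9.4 12.5 15.5]
144 21 [10.9 13.3 14.7]
148 27 [10.7 13.2 15.4]
152 22 [10.  12.6 15.1]
156 26 [10.6 11.8 14.2]
160 63 [10.8 19.2 34.4]
164 15 [31.  33.7 36.8]
168 8 [24.8 26.9 27.9]
172 27 [10.5 15.1 28.8]
176 59 [12.1 31.5 39.3]
180 30 [35.8 39.8 48.2]
184 24 [36.  38.9 50.1]
188 21 [36.3 37.8 46.8]
192 10 [33.1 37.2 44.1]
196 2 [15. 16. 17.]
200 21 [10.2 14.3 17.7]
204 22 [11.2 13.7 15.4]
208 29 [ 9.3 12.8 13.5]
212 18 [ 9.7 12.1 14.2]
```

View pics/t5.png

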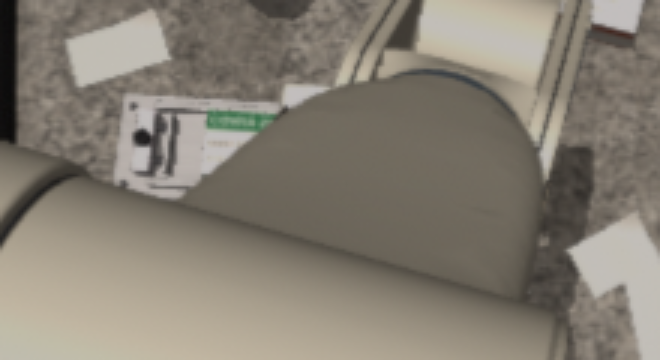

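The carton is out at (240,122) with its front edge at about 131 mm. The plate face shows at about 161 mm, at (165,145) in the crop, so the gap is about 30 mm. I'll advance 24 mm, then average force readings.

```bash
cat > f.py <<'E'
from h import *
import sys
R=[];P=[]
for _ in range(int(sys.argv[1])):
    viewer.get_image('top'); o=get_obs(); R.append(o['ft_force']); P.append(o['ee_pos'])
R=np.array(R); P=np.array(P); f=R[:,:2]@F
print('t',round(o['t'],2),'Ffeed mean %.2f sd %.2f'%(f.mean(),f.std()),'Fz %.2f'%R[:,2].mean(),'tcp feed %.2f'%((P[:,:2]-O)@F).mean(),'z %.1f'%P[:,2].mean())
E
python3 f.py 8
python3 -m inch '[{"tx":0,"ty":-0.4,"tz":0,"ax":0,"ay":0,"az":0,"jaw":0},{"tx":0,"ty":-0.4,"tz":0,"ax":0,"ay":0,"az":0,"jaw":0},{"tx":0,"ty":-0.4,"tz":0,"ax":0,"ay":0,"az":0,"jaw":0},{"tx":0,"ty":-0.4,"tz":0,"ax":0,"ay":0,"az":0,"jaw":0},{"tx":0,"ty":-0.4,"tz":0,"ax":0,"ay":0,"az":0,"jaw":0},{"tx":0,"ty":-0.4,"tz":0,"ax":0,"ay":0,"az":0,"jaw":0},{"tx":0,"ty":0,"tz":0,"ax":0,"ay":0,"az":0,"jaw":0}]'
python3 f.py 8
```

```text
t 17.27 Ffeed mean -0.07 sd 0.46 Fz -1.33 tcp feed -110.68 z 47.2
t: 18.15
ee_pos: [567.8, -109.8, 47.3]
orientation: [-3.141, 0.058, 0.0]
ft_force: [0.0, 0.6, -1.3]
width: 15.8
t 18.55 Ffeed mean -0.07 sd 0.54 Fz -1.32 tcp feed -86.66 z 47.3
```

```bash

python3 -m inch '[{"tx":0,"ty":-0.15,"tz":0,"ax":0,"ay":0,"az":0,"jaw":0},{"tx":0,"ty":-0.15,"tz":0,"ax":0,"ay":0,"az":0,"jaw":0},{"tx":0,"ty":0,"tz":0,"ax":0,"ay":0,"az":0,"jaw":0}]'
python3 f.py 5
python3 -m inch '[{"tx":0,"ty":-0.15,"tz":0,"ax":0,"ay":0,"az":0,"jaw":0},{"tx":0,"ty":0,"tz":0,"ax":0,"ay":0,"az":0,"jaw":0}]'
python3 f.py 5
```

```text
t: 18.92
ee_pos: [568.0, -107.0, 47.3]
orientation: [-3.141, 0.059, -0.0]
ft_force: [0.5, -0.0, -1.8]
width: 15.4
t 19.18 Ffeed mean 0.01 sd 0.29 Fz -1.22 tcp feed -83.57 z 47.3
t: 19.42
ee_pos: [568.1, -105.6, 47.3]
orientation: [-3.141, 0.059, -0.0]
ft_force: [-0.5, -0.4, -1.3]
width: 15.8
t 19.68 Ffeed mean -0.32 sd 0.36 Fz -1.88 tcp feed -82.10 z 47.3
```

```bash

python3 -m inch '[{"tx":0,"ty":-0.15,"tz":0,"ax":0,"ay":0,"az":0,"jaw":0},{"tx":0,"ty":0,"tz":0,"ax":0,"ay":0,"az":0,"jaw":0}]'
python3 f.py 5
```

```text
t: 19.92
ee_pos: [568.1, -104.1, 47.3]
orientation: [-3.141, 0.059, -0.0]
ft_force: [-0.3, 0.5, -0.7]
width: 16.2
t 20.18 Ffeed mean -0.08 sd 0.36 Fz -1.40 tcp feed -80.60 z 47.3
```

```bash

python3 -m inch '[{"tx":0,"ty":-0.15,"tz":0,"ax":0,"ay":0,"az":0,"jaw":0},{"tx":0,"ty":0,"tz":0,"ax":0,"ay":0,"az":0,"jaw":0}]'
python3 f.py 5
```

```text
t: 20.42
ee_pos: [568.2, -102.6, 47.3]
orientation: [-3.141, 0.059, -0.0]
ft_force: [0.9, -0.7, -2.2]
width: 16.0
t 20.68 Ffeed mean -0.21 sd 0.18 Fz -1.50 tcp feed -79.10 z 47.3
```

```bash

python3 -m inch '[{"tx":0,"ty":-0.15,"tz":0,"ax":0,"ay":0,"az":0,"jaw":0},{"tx":0,"ty":0,"tz":0,"ax":0,"ay":0,"az":0,"jaw":0}]'
python3 f.py 5
```

```text
t: 20.92
ee_pos: [568.2, -101.1, 47.3]
orientation: [-3.141, 0.059, -0.0]
ft_force: [-0.4, -0.5, -1.4]
width: 15.9
t 21.18 Ffeed mean 0.20 sd 0.60 Fz -1.22 tcp feed -77.60 z 47.3
```

```bash

python3 -m inch '[{"tx":0,"ty":-0.1,"tz":0,"ax":0,"ay":0,"az":0,"jaw":0},{"tx":0,"ty":0,"tz":0,"ax":0,"ay":0,"az":0,"jaw":0}]'
python3 f.py 5
```

```text
t: 21.42
ee_pos: [568.4, -100.6, 47.4]
orientation: [3.141, -0.058, 0.0]
ft_force: [-0.8, -3.3, -1.6]
width: 16.1
t 21.68 Ffeed mean -4.29 sd 0.41 Fz -0.55 tcp feed -76.95 z 47.4
```

```bash

python3 -m inch '[{"tx":0,"ty":-0.1,"tz":0,"ax":0,"ay":0,"az":0,"jaw":0},{"tx":0,"ty":-0.1,"tz":0,"ax":0,"ay":0,"az":0,"jaw":0},{"tx":0,"ty":0,"tz":0,"ax":0,"ay":0,"az":0,"jaw":0}]'
python3 f.py 5
```

```text
t: 22.05
ee_pos: [568.4, -98.3, 47.4]
orientation: [3.141, -0.059, 0.0]
ft_force: [-0.1, -5.5, -1.2]
width: 15.9
t 22.3 Ffeed mean -4.88 sd 0.29 Fz -0.17 tcp feed -74.77 z 47.3
```

```bash

python3 -m inch '[{"tx":0,"ty":-0.1,"tz":0,"ax":0,"ay":0,"az":0,"jaw":0},{"tx":0,"ty":-0.05,"tz":0,"ax":0,"ay":0,"az":0,"jaw":0},{"tx":0,"ty":0,"tz":0,"ax":0,"ay":0,"az":0,"jaw":0},{"tx":0,"ty":0,"tz":0,"ax":0,"ay":0,"az":0,"jaw":0},{"tx":0,"ty":0,"tz":0,"ax":0,"ay":0,"az":0,"jaw":0},{"tx":0,"ty":0,"tz":0,"ax":0,"ay":0,"az":0,"jaw":0}]'
python3 f.py 12
```

```text
t: 23.05
ee_pos: [568.5, -97.0, 47.4]
orientation: [3.141, -0.059, 0.0]
ft_force: [-0.2, -6.1, 0.9]
width: 16.0
t 23.65 Ffeed mean -6.21 sd 0.50 Fz -0.07 tcp feed -73.46 z 47.4
```

The feed force is 6.2 N, which leaves about 5 N after roughly 1 N of friction. The TCP has gone about 3.5–4 mm past first contact, and I've held it for over 1 s. Now I'll draw straight back.

```bash

python3 -m inch '[{"tx":0,"ty":0.3,"tz":0,"ax":0,"ay":0,"az":0,"jaw":0},{"tx":0,"ty":0.5,"tz":0,"ax":0,"ay":0,"az":0,"jaw":0},{"tx":0,"ty":1.5,"tz":0,"ax":0,"ay":0,"az":0,"jaw":0},{"tx":0,"ty":2.5,"tz":0,"ax":0,"ay":0,"az":0,"jaw":0},{"tx":0,"ty":2.5,"tz":0,"ax":0,"ay":0,"az":0,"jaw":0},{"tx":0,"ty":2.5,"tz":0,"ax":0,"ay":0,"az":0,"jaw":0},{"tx":0,"ty":2.5,"tz":0,"ax":0,"ay":0,"az":0,"jaw":0},{"tx":0,"ty":2.5,"tz":0,"ax":0,"ay":0,"az":0,"jaw":0},{"tx":0,"ty":2.5,"tz":0,"ax":0,"ay":0,"az":0,"jaw":0},{"tx":0,"ty":2.5,"tz":0,"ax":0,"ay":0,"az":0,"jaw":0},{"tx":0,"ty":2.5,"tz":0,"ax":0,"ay":0,"az":0,"jaw":0},{"tx":0,"ty":2.5,"tz":0,"ax":0,"ay":0,"az":0,"jaw":0}]'
python3 -c "
from h import *
go(*tun(-348),35,-2.2)"
```

```text
t: 25.15
ee_pos: [559.0, -346.2, 47.3]
orientation: [-3.141, 0.059, -0.0]
ft_force: [0.1, -0.0, -1.3]
width: 15.8
t 25.15 p [ 559.  -346.2   47.3] yaw -2.14 tilt [0. 0.] F [ 0.05 -0.05 -1.34] w 15.8
shift tool cm [-0.004  2.521  1.226] az 0.06
```

```bash

python3 -m inch '[{"tx":0,"ty":1.2,"tz":0,"ax":0,"ay":0,"az":0,"jaw":0},{"tx":0,"ty":1.3,"tz":0,"ax":0,"ay":0,"az":0,"jaw":0},{"tx":0,"ty":0,"tz":0.7,"ax":0,"ay":0,"az":0,"jaw":0},{"tx":0,"ty":0,"tz":0.4,"ax":0,"ay":0,"az":0,"jaw":0},{"tx":0,"ty":0,"tz":0.2,"ax":0,"ay":0,"az":0,"jaw":0},{"tx":0,"ty":0,"tz":0,"ax":0,"ay":0,"az":0,"jaw":0},{"tx":0,"ty":0,"tz":0,"ax":0,"ay":0,"az":0,"jaw":0}]'
python3 -c "
from h import *
im,W=cloud('scene'); save(im[100:260,140:400],'s6.png',3)
go(*tun(-348),33.8,-2.2)"
```

```text
t: 26.02
ee_pos: [558.3, -369.3, 34.4]
orientation: [3.141, -0.058, 0.0]
ft_force: [-0.3, 0.8, -1.7]
width: 16.0
t 26.07 p [ 558.3 -369.4   34.4] yaw -2.13 tilt [ 0.0002 -0.0001] F [ 0.47 -0.68 -1.24] w 15.7
shift tool cm [-0.019  0.198  0.058] az 0.07
```

View pics/s6.png

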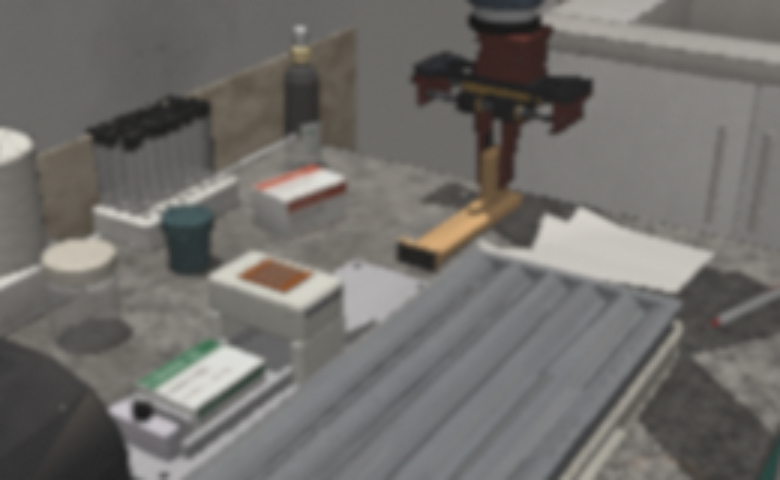

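The carton is on the outfeed, clear of the hood, at (205,375). The stick is back on the infeed side with its nose at (415,250), about a millimetre above the worktop. I'll set it down, release and lift clear.

```bash

python3 -m inch '[{"tx":0,"ty":0,"tz":0.08,"ax":0,"ay":0,"az":0,"jaw":0},{"tx":0,"ty":0,"tz":0,"ax":0,"ay":0,"az":0,"jaw":0},{"tx":0,"ty":0,"tz":0,"ax":0,"ay":0,"az":0,"jaw":0.6},{"tx":0,"ty":0,"tz":0,"ax":0,"ay":0,"az":0,"jaw":0.6},{"tx":0,"ty":0,"tz":0,"ax":0,"ay":0,"az":0,"jaw":0.6},{"tx":0,"ty":0,"tz":0,"ax":0,"ay":0,"az":0,"jaw":0.6},{"tx":0,"ty":0,"tz":-2,"ax":0,"ay":0,"az":0,"jaw":0.6},{"tx":0,"ty":0,"tz":-4,"ax":0,"ay":0,"az":0,"jaw":0.6},{"tx":0,"ty":0,"tz":-5,"ax":0,"ay":0,"az":0,"jaw":0.6},{"tx":0,"ty":2,"tz":-4,"ax":0,"ay":0,"az":0,"jaw":0.6},{"tx":0,"ty":0,"tz":0,"ax":0,"ay":0,"az":0,"jaw":0.6},{"tx":0,"ty":0,"tz":0,"ax":0,"ay":0,"az":0,"jaw":0.6}]'
python3 - <<'E'
from h import *
im,W=cloud('top'); save(im[110:290,100:420],'t7.png',2.4)
p=W.reshape(-1,3); p=p[~np.isnan(p[:,0])]
q=np.c_[(p[:,:2]-O)@F,(p[:,:2]-O)@N,p[:,2]]
c=q[(abs(q[:,1])<36)&(q[:,0]>64)&(q[:,0]<172)&(q[:,2]>38)&(q[:,2]<50)]
print('carton in tunnel',cv2.minAreaRect(c[:,:2].astype(np.float32)),np.median(c[:,2]))
s=q[(abs(q[:,1])<40)&(q[:,0]>-300)&(q[:,0]<-160)&(q[:,2]>7)&(q[:,2]<30)]
print('stick: nose x',s[:,0].max(),'y',s[:,1].min(),s[:,1].max(),'z',np.median(s[:,2]))
for k in('jar','cup','tall_carton'):
    for m in masks_of('top',k)[:1]: print(k,rect(W,m['pixels'],5,200))
E
```

```text
t: 27.58
ee_pos: [557.1, -389.2, 183.8]
orientation: [-3.141, 0.059, -0.0]
ft_force: [-1.2, -0.2, -1.0]
width: 52.4
carton in tunnel ((122.64962005615234, 0.3577423095703125), (81.46611785888672, 61.19005584716797), 0.9541924595832825) 42.89429494423712
stick: nose x -186.56383114544863 y -22.154796759453244 39.90570664318223 z 14.313142730642209
jar (592, array([736.2,  58.5]), array([60.3, 57.6]), 34.9, 'zmed', 81.8)
cup (330, array([751.1, -96.3]), array([50.6, 49. ]), 1.1, 'zmed', 56.5)
tall_carton (762, array([ 721.6, -239.1]), array([86.8, 58.5]), 77.0, 'zmed', 45.3)
```

View pics/t7.png

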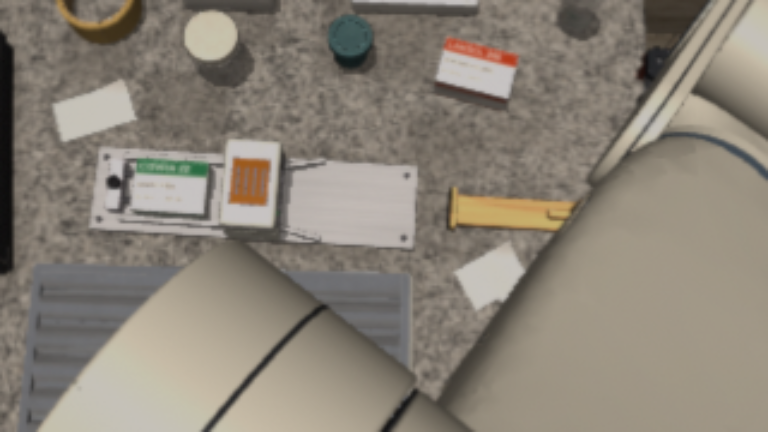

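The carton is at (172,187) on the outfeed, centre x about 123 mm. The stick lies flat with its nose at (455,207), and the bystanders haven't moved. Handing in.

```bash
python3 -c "
from h import *
print(ctrl.close_job(), get_obs()['t'])"
```

```text
the job is handed in; nothing more can be done
the job is handed in; nothing more can be done
```

The job is done and handed in at about 28 s of the 67 s allowed; the hand-in gave no verdict.

**What I did:**
- I set the carton on the infeed at tunnel x of about −92 mm, within 1–2° of straight, and let go.
- I gripped the stick and pushed the carton under the hood and out the far side.
- At the end plate I advanced in 1–2 mm steps until it was pressed in an estimated 3.5–4 mm, and held it there for about 1 s. The push force was about 6.2 N, of which roughly 1 N looked like friction.
- I drew the stick straight back out, laid it on the worktop and lifted the hand clear.

**Last checks from the top camera:**
- **Carton:** it lies flat, with its centre at x about 122.6 mm and y about 0.4 mm. The target range for x is 98–150 mm.
- **Stick:** it lies flat on the worktop, with its nose at x about −187 mm.
- **Bystanders:** the jar and cup are within 2 mm of where they started. The tall carton was first measured only from the other camera, and the two readings differ by about 3 mm.

**Not measured directly:** plate travel is worked out from the TCP position and the force. One force step rose less than the spring rate predicts (0.6 N against about 1.3 N). The carton's spring-back of about 4–5 mm fits half travel. No check failed.

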